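# Open the spring-locked sliding lid of a counter display case

## Robot

A 6-joint arm with a two-finger parallel gripper is mounted at the origin on the work surface. World frame = base frame: x ahead of the robot, y to its left, z up, the work surface at z = 0. Lengths are in mm, angles in degrees, forces in N, time in s.
With the tool pointing down it reaches from about 375 to 750 mm from the base axis. Payload 9 kg.
Tool frame: the origin (TCP) lies at the very end of the fingers, on their centre line; the grasp point (between the pads) lies 19 mm behind it (ctrl.grasp_offset is the distance from the TCP to the grasp point, in mm); z points along the fingers, y is the line along which they close (so a half turn about z gives the same grasp; the last joint's range is limited). The gripper opens to 85 mm and grips with 20 to 120 N. Pads are 22 mm wide; open, the fingers measure 114 mm over their backs; the gripper's body (76 mm by 85 mm) begins 54 mm behind the grasp point. The pads swing forward as they close: fully open they stand 13 mm farther back than shut.
Start: joints at [54.047, 5.964, 5.575, 89.605, 0, 77.527], TCP at [239.063, 550.35, 231.331] pointing down, gripper open.
Joint ranges: [-171.21, 171.21], [-48.23, 106.86], [-62.78, 66.21], [-105.2, 120.99], [-86.42, 89.51], [-180, 180]. Speed limits (degrees/s): [127.2, 127.2, 147.25, 180, 180, 180].

## Interface

Orientations are given as a 3x3 rotation matrix whose columns are the frame's x, y, z axes.
In Python, from rig import state, optics, ticket, spotter, ctrl gives the robot as it stands. The module is installed in compiled form; this text tells all that it offers.
- The arm moves only by the tool arm_command, never from a script. Its arguments are lists of equal length, an entry for each row: "claw": the closure in counts, from 0 (fully open) to 255 (shut); "travel": the shift along the tool's x, y, z in m, a list of three; "yaw": the turn about the tool's z in rad. A call has 1 to 20 rows; each row shifts and turns the commanded pose from where the row before left it, along the tool's axes as they then stand; what a row does not reach is not made up. A row lasts 1/12 s, in which the tool goes at most 41.7 mm and 7.16 degrees, less where a joint would pass 70% of its speed; a pose out of reach is approached as far as the arm can. A call is refused whole if a number of a shift passes 0.0417 or a number of a turn 0.125, either way. A call with a gripper value outside its range is refused whole. The fingers move at their own pace and stop on an object; the grip force is fixed at half the most. Time passes only in rows, so rows that do not move let the fingers close. It gives the time, the measured TCP pose, the force, the opening and the grip force at its end, in the units of the state.
- state(): the state, without advancing time (a new reading comes with each control period).
- optics.capture(name): name is "side" or "top" or "wrist"; returns the picture (420x560x3 uint8, red, green, blue); there is no depth.
- optics.camera_params(name): a dict with "mtx" (3x3 intrinsics, pixels), "world_from_camera" (4x4, takes a point from camera to world coordinates). Camera axes: x right, y up, looking along -z (the intrinsics and any distortion apply to the point x, -y, -z); pixel columns grow to the right and rows downward; lengths in mm; the calibration is good to about 2 mm. The wrist camera is an equidistant fisheye: a pixel r from the principal point sees the ray r / f radians off the axis. A picture is of the moment at which its call begins: read the wrist's pose just before it. camera_params takes no time and is no camera call; for the wrist camera it gives the pose at the moment of the call.
- ticket.job_done(): hands the job in; it is judged then, once.
Trained networks look in the newest picture that a camera, given by its name, has taken for a name from the list of things; names that differ only in an ending like _2 or _b are one class to them, and where a whole thing is asked for, a point or a joint stands for the part that bears it (a point fixed in the world has none). Each returns a list of dicts, best first, with "score" (0 to 1); they miss things now and then, are a little off and sometimes report something else, mostly with a low value. They report only what shows in the picture. A call takes as long as a camera call.
- spotter.recognise(camera, label): "extent" ([centre column, centre row, width, height] as shares, 0 to 1, of the picture: columns of its width, rows of its height, round what is visible of it).
The state is a dict: "clock": time; "joints": joint angles; "joint_velocities": joint speeds; "joint_torque": joint torques, N m; "tool_pos": TCP position; "tool_rot": TCP orientation; "contact_force": force on the tool from outside, world axes, zero at the start; "wrist_torque": the same for the moment, N m; "opening": opening from 0.0 (shut) to 1.0 (fully open); "gripper_force": force on a finger pad.
Only numpy, scipy, OpenCV 4.12 (cv2) and the standard library are available. Lean on these libraries where they do the work, as an engineer would, in place of code of your own. Each camera call takes 0.05 s, during which the arm holds its last target. There are 200 camera calls.

## Task

A customer wants to see the chin rest in the counter display case, so slide the case's lid open: hold the brass spring button down with the fingertips and, while it is down, push the lid's raised rail along so that the lid's slotted plate passes over the plunger. Push the lid all the way to its stop, where the button springs up again through the second hole and locks it open, then take the hand away. Only press and push: do not grip the rail or lift anything, and leave the things lying round the case where they are.

Things in the scene. Friction and masses are not known exactly. Their poses are not given: they have to be found in the camera images.
- case: Low oak display case fixed to the counter, 220 mm deep (its x), 370 mm long (its y), 58 mm high; place and angle vary. Origin: centre of its underside, on the counter; at yaw 0 x points away from the robot, y along its length. The sliding lid covers the -y half of its top, a fixed pane (54 mm up) the +y half. The chin rest lies inside, under the lid.
- plunger (a joint): How far the spring button is pressed straight down, in m: 0 up, 0.010 at its bottom stop; the spring gives 4 N at the top, 8 N at the bottom. A shoulder on its stem stands in a hole of the lid's slotted plate and blocks the lid (2 mm play) until pressed more than 5 mm. Once the lid has moved 8 mm the plate keeps the button down at 5 mm; it springs up by itself in the second hole.
- button_top (a point): Centre of the top of the round brass button, a cap 26 mm across and 6 mm thick; it goes down with the button. Up, it is 83 mm above the counter, 18 mm above the lid's top; pressed to the bottom the cap stays 2 mm clear of the lid. It lies in the case frame at x = -0.090, y = -0.025 (front wall of the case) and never moves sideways.
- lid (a joint): How far the lid has slid along the case's +y, in m: about 0 shut, 0.130 where the second hole is over the button (2 mm play), stop at 0.131. It slides at 2 to 5 N; mass about 0.6 kg. The lid is 191 mm long, its top 65 mm above the counter; at its +y end it carries the raised rail.
- rail_face (a point): Point on the lid's raised rail, an oak bar across the whole lid (220 mm along case x, 13 mm thick, top 90 mm above the counter, 25 mm above the lid): on its face towards the button (case -y), level with the button along case x, 77.5 mm above the counter. Push this face to case +y to open. Shut, it is 20 mm to the +y side of the button's centre; it moves with the lid.
- tuning_fork: Steel tuning fork, 130 mm long, 24 mm wide, 8 mm thick, lying flat near the case. Origin near its middle, on the counter. Leave it alone.
- capo: Black spring capo, 90 x 65 mm, 18 mm thick, lying flat near the case. Origin near its middle, on the counter. Leave it alone.
- glass_slide: Glass guitar slide, a tube 28 mm across and 65 mm tall, standing on end near the case. Origin at the centre of its underside. Leave it alone.
- ocarina: Glazed clay ocarina, 110 x 70 mm, 48 mm high, lying near the case. Origin under its middle, on the counter. Leave it alone.
- bumper (a point): Centre of a grey felt strip, 3 mm thick, on the far (+y) face of the rail; fingers touching the felt count as gripping the rail.

How it is judged:
By the outcome, as a careful person would: the job done as asked, in the order asked, and still so for the second after the job is handed in, with the robot touching nothing.
It also fails if it takes over 35 s, if anything falls off the work surface, if the arm or the gripper's body presses on something with over 40 N, if the wrist force passes 120 N, or if a joint passes its speed limit or range.

## Working session

There is one attempt and no reset: what is moved stays moved. The work goes in short steps, Python scripts to look and compute and a tool call to move; the robot and the scene stay as the last step left them, time stands still between calls to the robot, and variables do not carry over. Pictures are saved under pics/ and viewed, at most 10 in all, crops included, and the job is handed in when it is done.

Besides the shell and the picture viewer there is one more tool, called after ">>>" as a command line: name --pt "numbers of a row" for each row, then --argument value for the rest. arm_command: Moves the arm, as the interface text tells. Its arguments: {"type":"object","properties":{"claw":{"type":"array","items":{"type":"number"}},"travel":{"type":"array","items":{"type":"array","items":{"type":"number"}}},"yaw":{"type":"array","items":{"type":"number"}}},"required":["claw","travel","yaw"]}

```bash
mkdir -p pics; python3 - <<'E'
from rig import state, optics, spotter
import cv2, numpy as np
s=state(); print(s['clock'],s['tool_pos'],np.round(s['tool_rot'],3).tolist(),s['opening'])
ims=[]
for c in ['top','side']:
    im=optics.capture(c)[:,:,::-1]; ims.append(im); cv2.imwrite(f'pics/{c}0.png',im)
    p=optics.camera_params(c); print(c,np.round(p['mtx'],1).tolist(),np.round(p['world_from_camera'],3).tolist(), [k for k in p])
    for l in ['case','button_top','rail_face','lid','glass_slide','ocarina','capo','tuning_fork']:
        print(l,[(round(d['score'],2),(np.array(d['extent'])*[560,420,560,420]).round(1).tolist()) for d in spotter.recognise(c,l)[:2]])
E
```

```text
0.0 [238.85470381 550.03742374 230.4971866 ] [[-0.917, 0.398, -0.001], [0.398, 0.917, -0.001], [0.0, -0.001, -1.0]] 1.0011215562575437
top [[406.9, 0.0, 283.7], [0.0, 406.9, 202.5], [0.0, 0.0, 1.0]] [[0.026, 0.994, -0.104, 450.25], [-0.999, 0.024, -0.023, 7.056], [-0.02, 0.104, 0.994, 1032.536], [0.0, 0.0, 0.0, 1.0]] ['mtx', 'world_from_camera']
case [(0.9, [326.9, 174.6, 173.1, 130.0])]
button_top []
rail_face [(0.6, [347.4, 202.0, 12.3, 10.0]), (0.57, [358.4, 161.7, 103.0, 111.0])]
lid [(0.96, [360.3, 163.6, 106.4, 103.9]), (0.43, [237.8, 240.2, 36.8, 28.4])]
glass_slide [(0.58, [282.1, 263.1, 10.6, 14.4])]
ocarina [(0.95, [437.8, 172.2, 38.2, 27.0]), (0.62, [326.5, 172.2, 175.6, 126.2])]
capo [(0.91, [236.0, 240.2, 35.1, 29.7])]
tuning_fork [(0.78, [349.5, 244.9, 49.0, 24.7])]
side [[420.4, 0.0, 277.2], [0.0, 420.4, 206.8], [0.0, 0.0, 1.0]] [[0.96, 0.123, -0.25, 306.478], [-0.279, 0.474, -0.835, -743.127], [0.016, 0.872, 0.49, 544.818], [0.0, 0.0, 0.0, 1.0]] ['mtx', 'world_from_camera']
case [(0.74, [342.4, 261.5, 196.9, 143.7])]
button_top [(0.53, [304.2, 247.4, 12.2, 8.8]), (0.18, [404.5, 352.4, 69.7, 45.2])]
rail_face [(0.7, [362.4, 259.7, 154.1, 98.6])]
lid [(0.71, [364.3, 261.4, 151.4, 100.8])]
glass_slide [(0.94, [222.5, 238.1, 11.1, 32.0]), (0.3, [360.6, 257.5, 149.6, 96.3])]
ocarina [(0.73, [404.3, 353.6, 65.3, 42.4])]
capo [(0.76, [230.1, 220.5, 28.2, 25.7])]
tuning_fork [(0.75, [260.9, 290.6, 46.4, 40.5])]
```

View pics/top0.png

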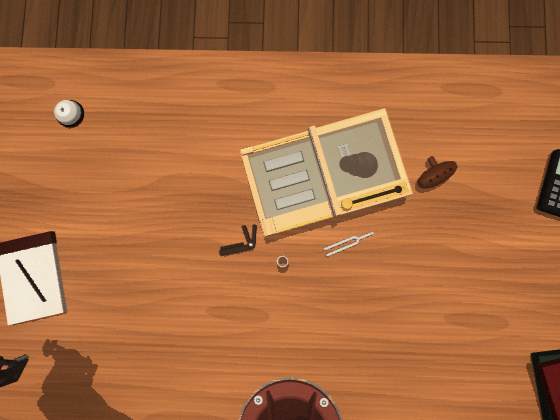

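View pics/side0.png

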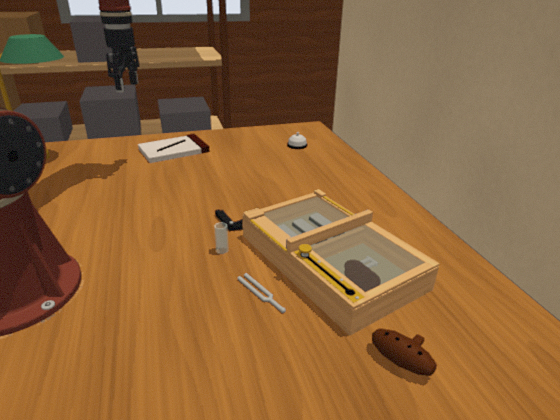

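The top view shows the button at about (347,203), the rail from (312,127) to (334,217), and the slot running to the right of the button. The side view shows the button at (304,250), just in front of the rail. Next I compute poses.

```bash
cat > h.py <<'E'
import numpy as np
from rig import optics
def ray(c,u,v):
    p=optics.camera_params(c); K=p['mtx']; T=np.array(p['world_from_camera'])
    d=T[:3,:3]@np.array([(u-K[0][2])/K[0][0],-(v-K[1][2])/K[1][1],-1]); return T[:3,3],d
def atz(c,u,v,z):
    o,d=ray(c,u,v); return o+d*(z-o[2])/d[2]
def proj(c,P):
    p=optics.camera_params(c); K=p['mtx']; T=np.array(p['world_from_camera'])
    q=T[:3,:3].T@(np.array(P)-T[:3,3]); return K[0][0]*q[0]/-q[2]+K[0][2], K[1][1]*-q[1]/-q[2]+K[1][2]
E
python3 - <<'E'
from h import *
import cv2
out=[]
for c,(x0,y0) in {'top':(235,100),'side':(235,185)}.items():
    im=cv2.imread(f'pics/{c}0.png'); 
    hsv=cv2.cvtColor(im,cv2.COLOR_BGR2HSV)
    r=im[y0:y0+145,x0:x0+195]; out.append(cv2.resize(r,None,fx=4,fy=4,interpolation=cv2.INTER_CUBIC))
    cv2.imwrite(f'pics/{c}z.png',out[-1])
a=atz('top',347,203,83); b=atz('side',304.2,247.4,83); print('btn',a,b)
r1=atz('top',312,127,90); r2=atz('top',334,217,90); print('rail',r1,r2,np.linalg.norm(r1-r2)); 
d=(r1-r2)[:2]; print('yaw',np.degrees(np.arctan2(d[1],d[0])))
E
```

```text
btn [ 551.5920166  -119.58866763   83.        ] [ 548.4115756  -121.51711517   83.        ]
rail [730.11058668 -34.04383001  90.        ] [517.52874808 -88.98443579  90.        ] 219.5666374084491
yaw 14.490703999780646
```

View pics/topz.png

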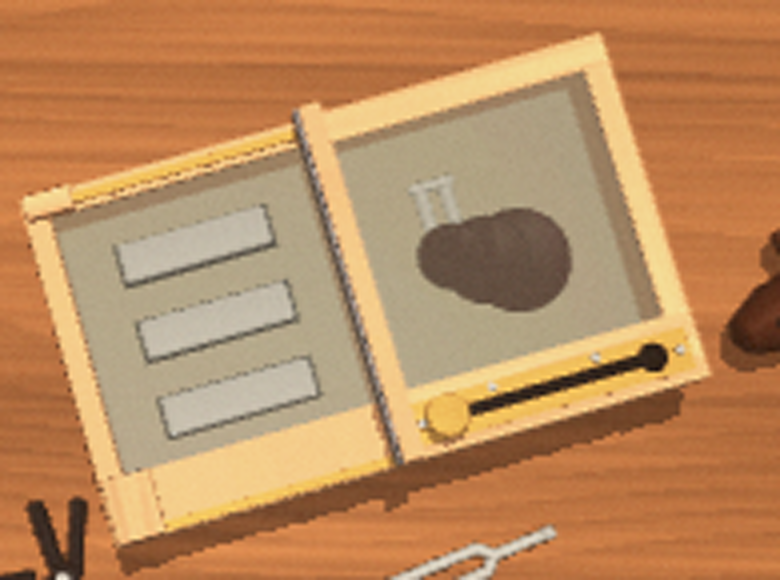

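View pics/sidez.png

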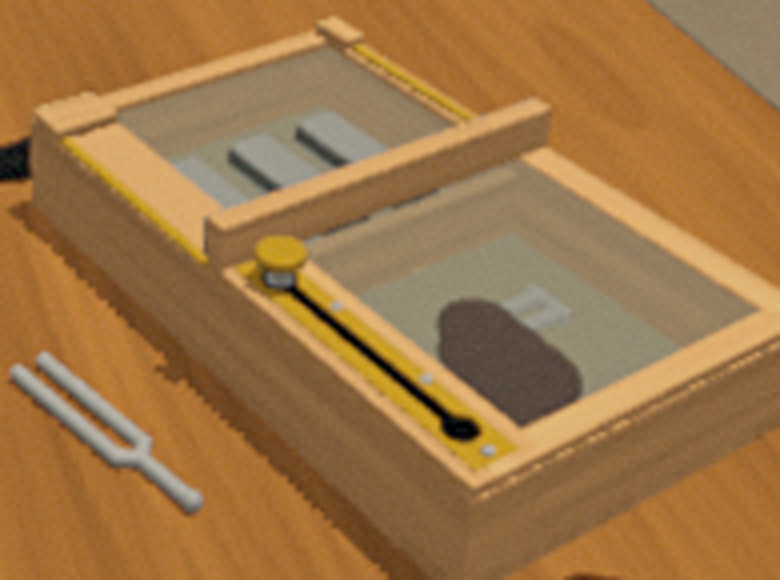

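The zooms show the cap centre at about (346.7,203.9) in the top view and (305,247.5) in the side view. The shut lid's outer end runs (600,36)–(708,374) in the top crop.

```bash
python3 - <<'E'
from h import *
from rig import state
z=lambda u,v,h: atz('top',235+u/4-.4,100+v/4-.4,h)
def ang(a,b): d=(a-b)[:2]; return np.degrees(np.arctan2(d[1],d[0])),np.linalg.norm(d)
print(ang(z(319,105,90),z(416,455,90)), ang(z(296,112,90),z(395,463,90)), ang(z(600,36,65),z(708,374,65)))
e=z(402,462,65)-z(708,374,65); print('front',np.degrees(np.arctan2(-e[0],e[1])))
# triangulate button top
A=[];B=[]
for c,u,v in [('top',346.4,203.6),('side',305,247.3)]:
    o,d=ray(c,u,v); d/=np.linalg.norm(d); P=np.eye(3)-np.outer(d,d); A.append(P);B.append(P@o); print(atz(c,u,v,83))
X=np.linalg.lstsq(np.vstack(A),np.hstack(B),rcond=None)[0]; print('tri',X)
y=np.radians(14.5); ex=np.array([np.cos(y),np.sin(y)]); ey=np.array([-np.sin(y),np.cos(y)])
f=z(407,425,90)
print('rail face rel btn along ey', (f-X)[:2]@ey, 'r',np.linalg.norm(X[:2]))
s=state();R=np.array(s['tool_rot']);print(s['tool_pos'],s['clock'], 'tool x ang',np.degrees(np.arctan2(R[1,0],R[0,0])))
E
```

```text
(np.float64(16.16764282635939), np.float64(215.27044737551662)) (np.float64(16.512384202847745), np.float64(216.07843805230277)) (np.float64(17.274988283314208), np.float64(215.933011251289))
front 17.486648082057417
[ 550.14708188 -118.20407881   83.        ]
[ 550.0087081 -121.5960786   83.       ]
tri [ 550.76039813 -118.60824197   80.80607636]
rail face rel btn along ey 25.544271215378018 r 563.3870172538686
[239.07570604 550.35670373 231.35621397] 0.9 tool x ang 156.5209886710337
```

>>> arm_command --claw '[255,255,255,255,255,255,255,255,255,255,255,255,255,255,255,255,255,255,255,255]' --pt "-0.023 -0.0204 0" --pt "-0.023 -0.0204 0" --pt "-0.023 -0.0204 0" --pt "-0.023 -0.0204 0" --pt "-0.023 -0.0204 0" --pt "-0.023 -0.0204 0" --pt "-0.023 -0.0204 0" --pt "-0.023 -0.0204 0" --pt "-0.023 -0.0204 0" --pt "-0.023 -0.0204 0" --pt "-0.023 -0.0204 0" --pt "-0.023 -0.0204 0" --pt "-0.023 -0.0204 0" --pt "-0.023 -0.0204 0" --pt "-0.023 -0.0204 0" --pt "-0.023 -0.0204 0" --pt "-0.023 -0.0204 0" --pt "-0.023 -0.0204 0" --pt "-0.023 -0.0204 0" --pt "-0.023 -0.0204 0" --yaw '[0,0,0,0,0,0,0,0,0,0,0,0,0,0,0,0,0,0,0,0]'

```text
clock: 2.57
tool_pos: [498.9, -8.7, 231.4]
tool_rot: [[-0.917, 0.399, 0.001], [0.399, 0.917, 0.0], [-0.0, 0.0, -1.0]]
contact_force: [-0.5, 0.5, 0.2]
opening: -0.002
gripper_force: 0.0
```

>>> arm_command --claw '[255,255,255,255,255,255,255,255,255,255,255,255,255]' --pt "-0.023 -0.0204 0.02" --pt "-0.023 -0.0204 0.02" --pt "-0.023 -0.0204 0.02" --pt "-0.023 -0.0204 0.02" --pt "0 0 0" --pt "0 0 0" --pt "0 0 0" --pt "0 0 0" --pt "0 0 0" --pt "0 0 0" --pt "0 0 0" --pt "0 0 0" --pt "0 0 0" --yaw '[0,0,0,0,0.124,0.124,0.124,0.124,0.124,0.124,0.124,0,0]'

```text
clock: 3.65
tool_pos: [550.3, -118.6, 151.3]
tool_rot: [[-0.293, 0.956, 0.0], [0.956, 0.293, 0.0], [0.0, 0.0, -1.0]]
contact_force: [1.1, -0.1, 0.7]
opening: -0.003
gripper_force: 0.0
```

```bash
python3 - <<'E'
from rig import *
import numpy as np, cv2
s=state();R=np.array(s['tool_rot']);print(s['clock'],s['tool_pos'],'tool x ang',np.degrees(np.arctan2(R[1,0],R[0,0])),s['opening'],s['contact_force'])
p=optics.camera_params('wrist'); print(np.round(p['mtx'],1).tolist(),np.round(p['world_from_camera'],3).tolist())
a=optics.capture('wrist')[:,:,::-1]; b=optics.capture('side')[:,:,::-1]
cv2.imwrite('pics/w1.png',a); cv2.imwrite('pics/s1.png',b)
E
```

```text
3.65 [ 550.30472488 -118.62970467  151.30881065] tool x ang 107.0134770901247 -0.0034023506333516734 [ 1.1446182  -0.10765866  0.66597453]
[[325.2, 0.0, 272.0], [0.0, 325.2, 204.2], [0.0, 0.0, 1.0]] [[0.956, -0.277, -0.096, 525.587], [0.293, 0.904, 0.311, -37.723], [0.0, -0.326, 0.945, 294.441], [0.0, 0.0, 0.0, 1.0]]
```

View pics/w1.png

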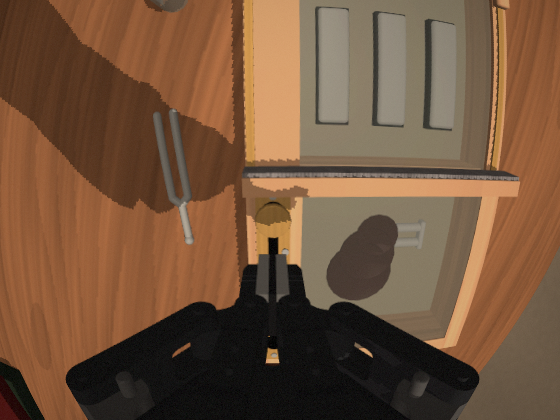

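The wrist view shows the cap at about (273,218), the rail level in the image (so yaw is right), and the closed fingertips at about (273,258).

```bash
python3 - <<'E'
from rig import *
import numpy as np
p=optics.camera_params('wrist');K=np.array(p['mtx']);T=np.array(p['world_from_camera'])
def w(u,v,z):
    x,y=u-K[0,2],v-K[1,2]; r=np.hypot(x,y); th=r/K[0,0]
    d=T[:3,:3]@np.array([np.sin(th)*x/r,-np.sin(th)*y/r,-np.cos(th)]); return T[:3,3]+d*(z-T[2,3])/d[2]
b=w(273,218,83); print(b)
s=state();R=np.array(s['tool_rot']);t=np.array(s['tool_pos'])
print('tool-frame offset',R.T@(b-t))
for q in [(243,196),(275,195),(517,194)]: print('rail edge',R.T@(w(*q,90)-t))
for q in [(273,202),(273,235),(255,219),(292,219)]: print('cap',R.T@(w(*q,83)-t))
E
```

```text
[ 550.68271941 -116.90732263   83.        ]
tool-frame offset [ 1.55848978  0.85652847 68.33185119]
rail edge [ 19.89349192 -19.02265657  61.32967427]
rail edge [20.57530663  2.12417607 61.33232303]
rail edge [ 23.04051053 200.4507046   61.35709962]
cap [13.34874269  0.83942966 68.3320436 ]
cap [-11.4803727    0.87669348  68.33163856]
cap [  0.79399352 -11.73806344  68.33026774]
cap [ 0.79614899 14.16020158 68.33349789]
```

>>> arm_command --claw '[255,255,255,255,255,255,255,255,255,255,255,255]' --pt "0 0.001 0.02" --pt "0 0 0.02" --pt "0 0 0.015" --pt "0 0 0.008" --pt "0 0 0.003" --pt "0 0 0.003" --pt "0 0 0.002" --pt "0 0 0.002" --pt "0 0 0.002" --pt "0 0 0.001" --pt "0 0 0" --pt "0 0 0" --yaw '[0,0,0,0,0,0,0,0,0,0,0,0]'

```text
clock: 4.75
tool_pos: [551.7, -118.6, 76.6]
tool_rot: [[-0.289, 0.957, 0.001], [0.957, 0.289, -0.001], [-0.001, 0.001, -1.0]]
contact_force: [-2.6, 1.4, 6.4]
opening: 0.004
gripper_force: 3.2
```

>>> arm_command --claw '[255,255,255]' --pt "0 0 0.001" --pt "0 0 0.001" --pt "0 0 0" --yaw '[0,0,0]'

```text
clock: 5.0
tool_pos: [551.7, -118.5, 74.5]
tool_rot: [[-0.289, 0.957, 0.001], [0.957, 0.289, -0.001], [-0.001, 0.001, -1.0]]
contact_force: [-3.7, 1.7, 7.0]
opening: 0.002
gripper_force: 3.6
```

>>> arm_command --claw '[255,255,255,255,255,255,255,255,255]' --pt "0.002 0 0" --pt "0.003 0 0" --pt "0.003 0 0" --pt "0.003 0 0" --pt "0.003 0 0" --pt "0.003 0 0" --pt "0.002 0 0" --pt "0.002 0 0" --pt "0 0 0" --yaw '[0,0,0,0,0,0,0,0,0]'

```text
clock: 5.75
tool_pos: [547.1, -99.8, 75.7]
tool_rot: [[-0.289, 0.957, 0.004], [0.957, 0.289, -0.004], [-0.005, 0.003, -1.0]]
contact_force: [0.7, -4.3, 6.3]
opening: -0.0
gripper_force: 3.3
```

>>> arm_command --claw '[255,255,255,255,255,255,255,255,255,255,255,255,255,255,255,255,255,255,255,255]' --pt "0.003 0 0" --pt "0.004 0 0" --pt "0.005 0 0" --pt "0.006 0 0" --pt "0.006 0 0" --pt "0.006 0 0" --pt "0.006 0 0" --pt "0.006 0 0" --pt "0.006 0 0" --pt "0.006 0 0" --pt "0.006 0 0" --pt "0.006 0 0" --pt "0.006 0 0" --pt "0.006 0 0" --pt "0.006 0 0" --pt "0.006 0 0" --pt "0.006 0 0" --pt "0.005 0 0" --pt "0.004 0 0" --pt "0.003 0 0" --yaw '[0,0,0,0,0,0,0,0,0,0,0,0,0,0,0,0,0,0,0,0]'

```text
clock: 7.42
tool_pos: [513.4, 5.7, 73.0]
tool_rot: [[-0.289, 0.957, -0.001], [0.957, 0.289, 0.0], [0.0, -0.001, -1.0]]
contact_force: [-2.5, -5.3, 1.1]
opening: -0.006
gripper_force: 2.3
```

>>> arm_command --claw '[255,255,255,255,255,255]' --pt "0.002 0 0" --pt "0.002 0 0" --pt "0.002 0 0" --pt "0.001 0 0" --pt "0.001 0 0" --pt "0 0 0" --yaw '[0,0,0,0,0,0]'

```text
clock: 7.92
tool_pos: [511.5, 13.5, 73.0]
tool_rot: [[-0.289, 0.957, -0.0], [0.957, 0.289, 0.001], [0.001, 0.0, -1.0]]
contact_force: [-0.2, 0.7, -0.8]
opening: 0.0
gripper_force: 0.0
```

>>> arm_command --claw '[255,255,255,255]' --pt "0.001 0 0" --pt "0.001 0 0" --pt "0.001 0 0" --pt "0 0 0" --yaw '[0,0,0,0]'

```text
clock: 8.25
tool_pos: [511.3, 14.2, 73.2]
tool_rot: [[-0.288, 0.958, 0.001], [0.958, 0.288, -0.003], [-0.003, -0.0, -1.0]]
contact_force: [3.1, -11.2, -3.7]
opening: 0.001
gripper_force: 5.2
```

>>> arm_command --claw '[255,255,255,255,255,255,255,255,255,255,255,255]' --pt "-0.003 0 0" --pt "-0.004 0 0" --pt "-0.005 0 0" --pt "-0.005 0 0" --pt "0 0 -0.015" --pt "0 0 -0.025" --pt "0 0 -0.03" --pt "0 0 -0.03" --pt "0 0 -0.03" --pt "0 0 -0.02" --pt "0 0 0" --pt "0 0 0" --yaw '[0,0,0,0,0,0,0,0,0,0,0,0]'

```text
clock: 9.25
tool_pos: [516.6, -1.0, 224.5]
tool_rot: [[-0.289, 0.957, 0.002], [0.957, 0.289, -0.0], [-0.001, 0.002, -1.0]]
contact_force: [0.1, -0.2, -0.2]
opening: 0.004
gripper_force: 0.0
```

```bash
python3 - <<'E'
from rig import *
import cv2
s=state(); print(s['clock'],s['tool_pos'],s['contact_force'])
b=optics.capture('side')[:,:,::-1]; cv2.imwrite('pics/s2.png',cv2.resize(b[175:375,190:450],None,fx=3,fy=3,interpolation=cv2.INTER_CUBIC))
E
```

```text
9.25 [516.56099958  -0.9811972  224.49476222] [ 0.08699013 -0.16321404 -0.22480622]
```

View pics/s2.png

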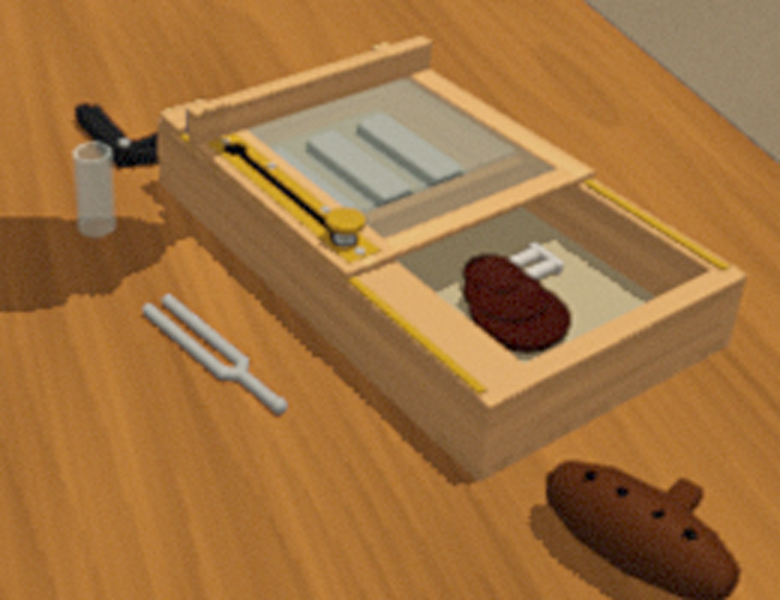

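The lid is fully open, and the cap is back at (305.3,248.0), its original pixel for the "up" position. The other objects look undisturbed.

```bash
python3 -c "
from rig import ticket
print(ticket.job_done())"
```

```text
the job is handed in; nothing more can be done
None
```

The lid is open at its stop, the button has sprung up in the second hole to lock it, the hand is clear, and the job is handed in at about 9 s on the robot's clock.

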